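# Tighten the bench chuck on a doming punch

## Robot

A 7-joint arm with a two-finger parallel gripper is mounted at the origin on the work surface. World frame = base frame: x ahead of the robot, y to its left, z up, the work surface at z = 0. Lengths are in m, angles in rad, forces in N, time in s.
With the tool pointing down it reaches from about 0.4 to 0.85 m from the base axis. Payload 4.5 kg.
Tool frame: the origin (TCP) lies at the very end of the fingers, on their centre line; the grasp point (between the pads) lies ctrl.hold_point_z behind it (ctrl.hold_point_z is the distance from the TCP to the grasp point, in m); z points along the fingers, y is the direction in which the jaws open and shut (so a half turn about z gives the same grasp; the last joint's range is limited). The gripper opens to 88 mm and grips with 3 to 60 N. Pads are 18 mm wide; open, the fingers measure 123 mm over their backs; the gripper's body (75 mm by 187 mm) begins 45 mm behind the grasp point.
Start: joints at [-1.197, 0.689, -0.195, 1.565, 0.157, 0.902, -0.215], TCP at [0.208, 0.589, 0.239] pointing down, gripper open.
Joint ranges: [-3.01, 3.01], [-0.46, 2.08], [-1.47, 1.51], [0.13, 2.56], [-1, 4.14], [0.04, 2.09], [-2.66, 2.66]. Speed limits (rad/s): [2.57, 2.57, 3.14, 3.14, 3.14, 3.14, 3.14].

## Interface

Orientations are given as a rotation vector (axis times angle).
In Python, from plant import readout, imaging, job, ctrl gives the robot as it stands.
- The arm moves only by the tool carry_out, never from a script. Its argument "increments" is a list that holds one entry, the list of rows, each a list of 7 numbers: the turn, a rotation vector about the tool's x, y, z in rad, then the shift along the tool's x, y, z in mm, then the closure, from 0 (fully open) to 1 (shut). In form: [[[wx, wy, wz, dx, dy, dz, grip], ...]]. A call has exactly 8 rows; each row is the pose to reach, as a shift and turn from the pose commanded when the call began, along the tool's axes at that moment; what a row does not reach only later rows make up. A row lasts 1/12 s, in which the tool goes at most 41.7 mm and 7.16 degrees, less where a joint would pass 70% of its speed; a pose out of reach is approached as far as the arm can. A call with a gripper value outside its range is refused whole. The fingers move at their own pace and stop on an object; "grip_force" is the grip in N (left out, the last holds). Time passes only in rows, so rows that repeat a pose let the fingers close, or fill a call up. It gives the time, the measured TCP pose, the force and the opening at its end, in the units of the state.
- readout.get_state(): the state, without advancing time (a new reading comes with each control period).
- imaging.get_image(name): name is "scene" or "top"; returns (picture, depth): 384x512x3 uint8, blue, green, red; 384x512 float32, m along the optical axis (not along the pixel's ray), 0 where there is no reading.
- imaging.calibration(name): a dict with "fov_y" (degrees; the focal length in pixels is half the picture's height over the tangent of half this angle, whatever the lens; pixels are square), "cx", "cy" (the principal point, pixels), "R" (3x3) and "t" (3): a world point X has camera coordinates R X + t. Camera axes: x right, y down, z forward; pixel columns grow to the right and rows downward; lengths in m; the calibration is good to about 2 mm. A picture is of the moment at which its call begins. calibration takes no time and is no camera call.
- job.finish_job(): hands the job in, once; it reports no verdict.
The state is a dict: "clock": time; "joints": joint angles; "qd": joint speeds; "joint_torque": joint torques, N m; "eef_pos": TCP position; "ee_rot": TCP orientation; "ft_force": force on the tool from outside, world axes, zero at the start; "ft_torque": the same for the moment, N m; "width": finger opening in m.
Only numpy, scipy, OpenCV 4.12 (cv2) and the standard library are available. Lean on these libraries where they do the work, as an engineer would, in place of code of your own. Each camera call takes 0.05 s, during which the arm holds its last target. There are 200 camera calls.

## Task

A doming punch stands loose between the open jaws of the three-jaw chuck on the jeweller's bench. Push the chuck's sleeve round clockwise, seen from above, by its bars until the three jaws have closed and hold the punch firmly, upright in the middle. Don't touch the polished punch and don't disturb the tools lying around; let go of the chuck when done.

Things in the scene. Friction and masses are not known exactly. Their poses are not given: they have to be found in the camera images.
- chuck: Low steel three-jaw chuck bolted down: base plate 96 x 96 mm, 10 mm thick; above it the knurled turning sleeve, 85 mm across, 15 to 35 mm above the bench; above that the round face, 84 mm across, its top 42 mm above the bench. Origin on the chuck's axis at bench height, z up.
- chuck_seat (a point): Middle of the chuck's top face, 42 mm above the bench: the axis between the jaws.
- sleeve (a joint): Turn of the sleeve, rad; grows clockwise seen from above and moves all jaws in, 6 mm per rad. At 0 jaw faces are 17 mm from the axis; they all meet the punch at about 1.83. Push to about 2.0, 8 to 12 N at 95 mm from the axis; let go, it eases back to about 1.87 and holds firmly. Stop at 2.3. Starts at 0 to 0.5; stays where left; turning it takes about 3 N there.
- bar0_end (a point): Point on the first of the sleeve's three bars, 95 mm from the chuck's axis, on the bar's centre line, 25 mm above the bench; turns with the sleeve. The bars are level steel rods 10 mm thick, 120 degrees apart, pointing straight out to 112 mm, where each ends in a black ball 20 mm across. Sides free from 45 to 100 mm.
- bar1_end (a point): The same point on the second bar.
- bar2_end (a point): The same point on the third bar.
- jaw0: Steel jaw, 14 mm wide, 21 mm high, standing on the chuck's face and sliding radially; top 64 mm above the bench. Origin on the chuck's axis at the open start, not on the jaw; its own +x points out along the jaw. At most 49 mm from the axis.
- jaw1: The same, second jaw.
- jaw2: The same, third jaw.
- punch: Loose polished steel doming punch, standing on the chuck's face between the jaws, up to 4 mm off the middle: shank 12 mm thick, ball head 17 mm across, 50 mm tall (top 92 mm above the bench), 60 g. Origin at the middle of its foot, z up. Not to be touched.
- doming_block: Bystander: brass cube, 46 mm, with round dimples. Origin under its middle.
- hammer: Bystander: hammer, 200 mm long, lying on the bench. Origin under its middle.
- tin: Bystander: open aluminium cup, 60 mm across, 45 mm tall. Origin under its middle.
- pumice: Bystander: grey soldering brick, 100 x 60 x 22 mm. Origin under its middle.
- pliers: Bystander: pliers with red handles, 145 mm long, 14 mm high, lying on the bench. Origin near their middle.

How it is judged:
At the end, for the whole second after the job is handed in: Each of the three jaws presses on the punch with more than 4 N, the sleeve is at rest, and the punch stands upright (within 0.07 rad), its foot within 3 mm of the chuck's axis and still down on the face (within 4 mm) (contact force between each of jaw0, jaw1, jaw2 and punch above 4 N and horizontal distance between punch and chuck_seat below 0.003 m and angle between punch's own z axis and vertical below 0.07 rad and z of punch in the frame of chuck_seat below 0.004 m and velocity of joint sleeve between -0.05 and 0.05 rad/s); the robot touches nothing.
It fails at once if the robot touches the punch (contact force between any of the arm, the fingers and punch above 1 N).
It fails at once if a tool lying around is moved more than 25 mm (distance of any of doming_block, hammer, tin, pumice, pliers from where it was at the start of the episode above 0.025 m).
It also fails if it takes over 45 s, if anything falls off the work surface, if the arm or the gripper's body presses on something with over 40 N, if the wrist force passes 120 N, or if a joint passes its speed limit or range.

## Working session

There is one attempt and no reset: what is moved stays moved. The work goes in short steps, Python scripts to look and compute and a tool call to move; the robot and the scene stay as the last step left them, time stands still between calls to the robot, and variables do not carry over. Pictures are saved under pics/ and viewed, about 8 in all and at most 12, crops included, and the job is handed in when it is done.

Besides the shell and the picture viewer there is one more tool, called after "Emit:" by a JSON object that holds its "op" and its "data", one argument or row to a line. carry_out: Moves the arm, as the interface text tells. Its arguments: {"type":"object","properties":{"increments":{"type":"array","items":{"type":"array","items":{"type":"array","items":{"type":"number"}}}},"grip_force":{"type":"number"}},"required":["increments"]}

```bash
mkdir -p pics
cat > h.py <<'E'
import numpy as np, cv2
from plant import readout, imaging, job, ctrl
def K(name):
    c=imaging.calibration(name); f=192/np.tan(np.radians(c['fov_y'])/2)
    return f,c['cx'],c['cy'],np.array(c['R']),np.array(c['t'])
def ray(name,u,v,z):
    f,cx,cy,R,t=K(name); d=R.T@np.array([(u-cx)/f,(v-cy)/f,1]); o=-R.T@t
    return o+d*(z-o[2])/d[2]
def proj(name,X):
    f,cx,cy,R,t=K(name); p=R@np.array(X)+t; return p[0]/p[2]*f+cx,p[1]/p[2]*f+cy
def cloud(name,dep):
    f,cx,cy,R,t=K(name); v,u=np.mgrid[:384,:512]
    P=np.stack([(u-cx)/f*dep,(v-cy)/f*dep,dep],-1)-t
    return P@R
E
python3 - <<'E'
from h import *
s=readout.get_state(); print({k:np.round(v,3) for k,v in s.items()}, ctrl.hold_point_z)
for n in('top','scene'):
    im,d=imaging.get_image(n); cv2.imwrite(f'pics/{n}0.png',im); np.save(n+'0.npy',d); c=imaging.calibration(n); print(n,c['fov_y'],c['cx'],c['cy'],-np.array(c['R']).T@c['t'])
a=cv2.imread('pics/top0.png');cv2.imwrite('pics/top0b.png',cv2.resize(a,(800,600)))
E
```

```text
{'clock': np.float64(0.0), 'joints': array([-1.197,  0.69 , -0.194,  1.566,  0.157,  0.902, -0.215]), 'qd': array([ 0.001, -0.001, -0.   , -0.   , -0.002,  0.001, -0.001]), 'joint_torque': array([ 0.0000e+00, -5.2756e+01, -1.2670e+00, -1.5343e+01, -5.3000e-02,
        6.0000e-03,  0.0000e+00]), 'eef_pos': array([0.208, 0.589, 0.238]), 'ee_rot': array([-5.310e-01, -3.096e+00,  3.000e-03]), 'ft_force': array([-0.152,  0.243,  0.162]), 'ft_torque': array([ 0.048, -0.053,  0.021]), 'width': np.float64(0.088)} 0.0187
top 54.99027924365788 257.3784704710712 190.85692662272794 [0.3804485  0.05803421 0.8259658 ]
scene 45.212825238584955 250.7896538965638 199.48147307220037 [ 1.13613207 -0.2144501   0.75442179]
```

View pics/top0b.png

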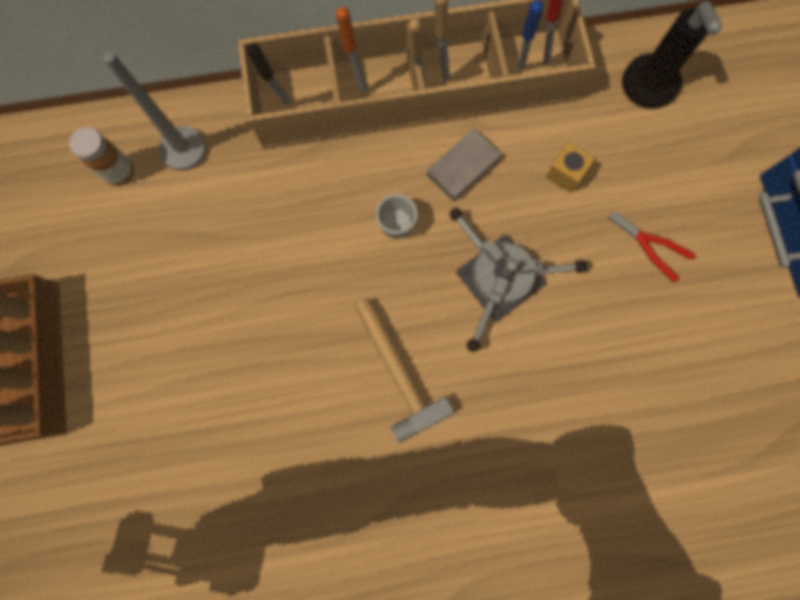

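View pics/scene0.png

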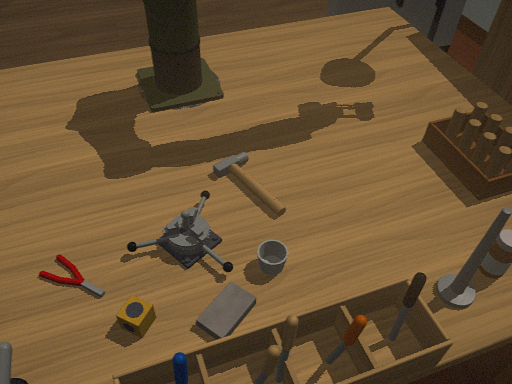

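Top view (800x600): chuck at about (508,270), black bar balls at (456,214), (583,267), (474,345). The tin (397,215) is near one bar, the hammer is to the lower left, and the pumice and block are above. The scene view shows the same balls at (205,195), (132,247), (228,267).

```bash
cat >> h.py <<'E'
def balls(name,im,guess,r=9):
    g=im.max(2); out=[]
    for u,v in guess:
        u0,v0=int(u)-r,int(v)-r; w=g[v0:v0+2*r+1,u0:u0+2*r+1]
        m=(w<60).astype(np.uint8); n,l,st,c=cv2.connectedComponentsWithStats(m)
        i=1+np.argmax(st[1:,4]) if n>1 else 0
        out.append((c[i][0]+u0,c[i][1]+v0,st[i,4]))
    return np.array(out)
def tri(uv1,uv2):
    P=[]
    for n in('top','scene'):
        f,cx,cy,R,t=K(n); P.append(np.array([[f,0,cx],[0,f,cy],[0,0,1]])@np.c_[R,t])
    X=cv2.triangulatePoints(P[0],P[1],np.array(uv1,float).T,np.array(uv2,float).T); return (X[:3]/X[3]).T
E
python3 - <<'E'
from h import *
T=cv2.imread('pics/top0.png');S=cv2.imread('pics/scene0.png')
print('base,tcp',proj('top',[0,0,0]),proj('scene',[0,0,0]),proj('top',[.208,.589,.239]))
bt=balls('top',T,[(292,137),(373,171),(303,221)]);bs=balls('scene',S,[(228,267),(132,247),(205,195)])
print(bt,bs); X=tri(bt[:,:2],bs[:,:2]); print(X.round(4))
for b in bt: print(ray('top',b[0],b[1],.025).round(4))
for b in bs: print(ray('scene',b[0],b[1],.025).round(4))
A=X.mean(0); print('axis',A, np.linalg.norm((X-A)[:,:2],axis=1), np.degrees(np.arctan2(*(X-A)[:,1::-1].T)))
for n,u,v,z in[('tin',397,215,.045),('pumice',466,164,.022),('block',574,162,.046),('hhead',424,419,.02),('hend',366,303,.015),('pl1',615,217,.01),('pl2',692,256,.01),('pl3',675,279,.01)]: print(n,ray('top',u*.64,v*.64,z).round(3))
d=np.load('top0.npy'); C=cloud('top',d); m=(np.hypot(*(C-A)[...,:2].transpose(2,0,1))<.13); print('valid',(d>0).mean(), C[m][:,2].max())
# tall things
for x in np.arange(.1,.9,.1):
  print(round(x,1),[round(float(C[(abs(C[...,0]-x)<.05)&(abs(C[...,1]-y)<.05)][:,2].max(initial=0)),2) for y in np.arange(-.4,.61,.1)])
c=cv2.resize(T[110:245,260:395],(600,600),interpolation=cv2.INTER_CUBIC);cv2.imwrite('pics/c1.png',c)
E
```

```text
base,tcp (np.float64(317.28886177698547), np.float64(455.6294033870692)) (np.float64(179.39290120521383), np.float64(84.39889975098994)) (np.float64(-94.59966681153094), np.float64(456.7626234708417))
[[291.33333333 136.66666667  21.        ]
 [371.8        170.08        25.        ]
 [302.92857143 220.5         28.        ]] [[226.97560976 266.31707317  82.        ]
 [132.35       246.3875      80.        ]
 [205.02173913 194.08695652  46.        ]]
[[ 0.6571 -0.0719  0.0244]
 [ 0.5496 -0.2331  0.024 ]
 [ 0.4636 -0.059   0.0257]]
[ 0.6572 -0.071   0.025 ]
[ 0.5489 -0.2344  0.025 ]
[ 0.4634 -0.0597  0.025 ]
[ 0.6573 -0.0725  0.025 ]
[ 0.551 -0.232  0.025]
[ 0.463  -0.0585  0.025 ]
axis [ 0.55675288 -0.12130963  0.02472153] [0.1118652  0.11197294 0.11212069] [ 26.21659943 -93.66420303 146.22854188]
tin [0.662 0.015 0.045]
pumice [ 0.732 -0.102  0.022]
block [ 0.698 -0.253  0.046]
hhead [0.375 0.026 0.02 ]
hend [0.549 0.079 0.015]
pl1 [ 0.617 -0.308  0.01 ]
pl2 [ 0.539 -0.405  0.01 ]
pl3 [ 0.509 -0.371  0.01 ]
valid 0.9959920247395834 0.09365625651979437
0.1 [0.01, 0.01, 0.01, 0.01, 0.01, 0.0, 0.0, 0.0, 0.0, 0.0, 0.0]
0.2 [0.01, 0.01, 0.01, 0.01, 0.01, 0.01, 0.01, 0.01, 0.01, 0.01, 0.0]
0.3 [0.0, 0.01, 0.0, 0.01, 0.01, 0.01, 0.01, 0.0, 0.01, 0.01, 0.01]
0.4 [0.0, 0.0, 0.01, 0.01, 0.03, 0.83, 0.01, 0.01, 0.01, 0.06, 0.06]
0.5 [0.02, 0.01, 0.07, 0.09, 0.03, 0.03, 0.0, 0.01, 0.0, 0.06, 0.08]
0.6 [0.02, 0.01, 0.07, 0.09, 0.05, 0.03, 0.01, 0.0, 0.01, 0.06, 0.08]
0.7 [0.01, 0.05, 0.05, 0.04, 0.05, 0.01, 0.0, 0.0, 0.0, 0.06, 0.06]
0.8 [0.2, 0.09, 0.09, 0.09, 0.09, 0.09, 0.09, 0.24, 0.1, 0.0, 0.0]
```

View pics/c1.png

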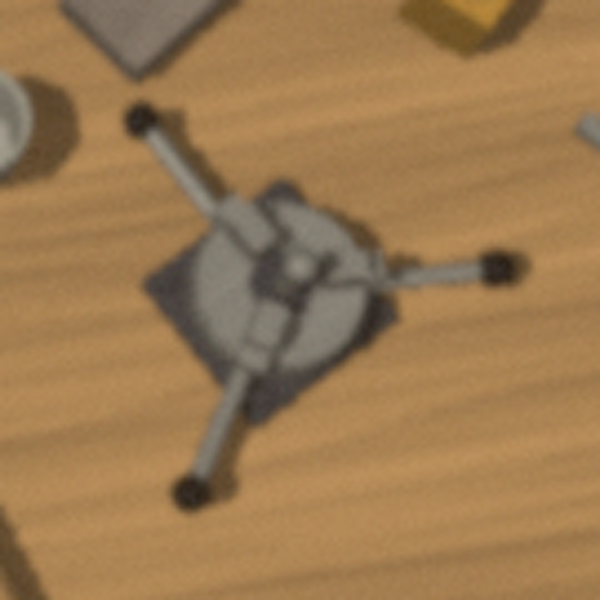

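Emit:
{"op": "carry_out", "data": {
  "increments": [
    [[0,0,0.02,-15,-6,0,0.7],[0,0,0.05,-45,-19,0,0.7],[0,0,0.09,-80,-33,0,0.7],[0,0,0.13,-115,-48,0,0.7],[0,0,0.17,-150,-62,0,0.7],[0,0,0.21,-185,-77,0,0.7],[0,0,0.25,-220,-91,0,0.7],[0,0,0.25,-250,-104,0,0.7]]
  ]
}}

```text
clock: 0.77
eef_pos: [0.4121, 0.4041, 0.2386]
ee_rot: [0.921, 3.002, -0.002]
ft_force: [0.4, -0.5, 0.0]
width: 0.0364
```

```bash
cat >> h.py <<'E'
from scipy.spatial.transform import Rotation as Ro
A=np.array([.5568,-.1213])
def goto(alpha,r,z):
    """increments from the measured pose to straddle a bar at world angle alpha (deg), radius r, height z"""
    s=readout.get_state(); R0=Ro.from_rotvec(s['ee_rot']); a=np.radians(alpha)
    p=np.array([*(A+r*np.array([np.cos(a),np.sin(a)])),z])
    x=np.array([np.cos(a),np.sin(a),0]); zt=np.array([0,0,-1.]); y=np.cross(zt,x)
    R1=Ro.from_matrix(np.c_[x,y,zt])
    print('t',s['clock'],'pos',np.round(s['eef_pos'],4),'w',round(float(s['width']),4),'F',np.round(s['ft_force'],2),'q',np.round(s['joints'],2))
    print('turn',(R0.inv()*R1).as_rotvec().round(4),'shift',(R0.inv().apply(p-s['eef_pos'])*1e3).round(1))
E
python3 -c "
from h import *
goto(146.2,.088,.239)"
```

```text
t 0.7667 pos [0.4121 0.4041 0.2386] w 0.0364 F [ 0.39 -0.52  0.01] q [-0.77  0.62 -0.15  1.71  0.12  0.81 -0.  ]
turn [-0.001   0.0018 -0.0052] shift [-326.4 -354.4    0.6]
```

Emit:
{"op": "carry_out", "data": {
  "increments": [
    [[0,0,0,-20,-22,0,0.7],[0,0,0,-43,-47,0,0.7],[0,0,0,-67,-73,0,0.7],[0,0,0,-91,-99,0,0.7],[0,0,0,-115,-125,0,0.7],[0,0,0,-139,-151,0,0.7],[0,0,0,-163,-177,0,0.7],[0,0,0,-187,-203,0,0.7]]
  ]
}}

```text
clock: 1.43
eef_pos: [0.4516, 0.132, 0.2387]
ee_rot: [0.916, 3.005, -0.001]
ft_force: [0.5, -0.3, -0.2]
width: 0.0261
```

Emit:
{"op": "carry_out", "data": {
  "increments": [
    [[0,0,0,-24,-26,0,0.7],[0,0,0,-48,-52,0,0.7],[0,0,0,-72,-78,0,0.7],[0,0,0,-96,-104,0,0.7],[0,0,0,-118,-128,0,0.7],[0,0,0,-132,-144,0,0.7],[0,0,0,-139,-151,0,0.7],[0,0,0,-139,-151,0,0.7]]
  ]
}}

```text
clock: 2.1
eef_pos: [0.4829, -0.0709, 0.2385]
ee_rot: [0.922, 3.003, -0.002]
ft_force: [-0.0, 0.3, 0.3]
width: 0.0262
```

```bash
python3 -c "
from h import *
goto(146.2,.088,.06)
T,d=imaging.get_image('top');S,e=imaging.get_image('scene')
cv2.imwrite('pics/v2.png',np.hstack([cv2.resize(T[90:290,220:420],(400,400)),cv2.resize(S[120:320,80:280],(400,400))]))"
```

```text
t 2.1 pos [ 0.4829 -0.0709  0.2385] w 0.0262 F [-0.02  0.33  0.29] q [ 0.19  0.52 -0.22  1.97  0.17  0.67  0.84]
turn [-0.0013  0.0004 -0.006 ] shift [ -1.3  -0.5 178.5]
```

View pics/v2.png

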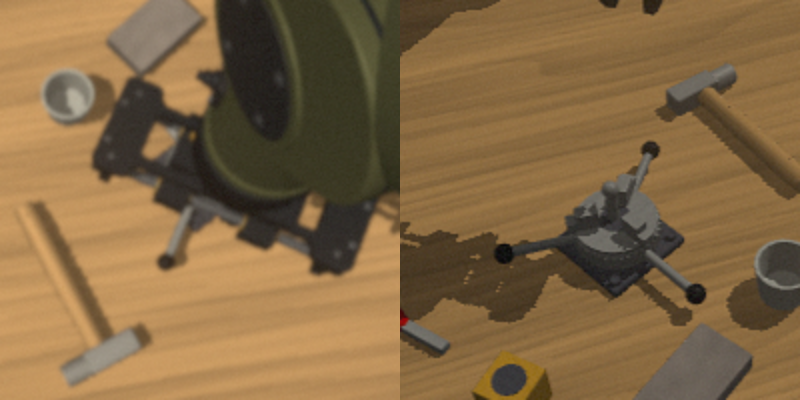

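Both fingers (top view) stand either side of the near bar and the scene is undisturbed. Descending.

Emit:
{"op": "carry_out", "data": {
  "increments": [
    [[0,0,-0.006,-1,0,20,0.7],[0,0,-0.006,-1,0,50,0.7],[0,0,-0.006,-1,0,80,0.7],[0,0,-0.006,-1,0,110,0.7],[0,0,-0.006,-1,0,140,0.7],[0,0,-0.006,-1,0,162,0.7],[0,0,-0.006,-1,0,175,0.7],[0,0,-0.006,-1,0,180,0.7]]
  ]
}}

```text
clock: 2.87
eef_pos: [0.4831, -0.0652, 0.0568]
ee_rot: [-0.897, -3.007, -0.001]
ft_force: [0.0, 1.2, 0.1]
width: 0.0264
```

Emit:
{"op": "carry_out", "data": {
  "increments": [
    [[0,0,0,0,0,6,0.7],[0,0,0,0,0,13,0.7],[0,0,0,0,0,20,0.7],[0,0,0,0,0,27,0.7],[0,0,0,0,0,34,0.7],[0,0,0,0,0,40,0.7],[0,0,0,0,0,42,0.7],[0,0,0,0,0,42,0.7]]
  ]
}}

```text
clock: 3.53
eef_pos: [0.4839, -0.0681, 0.0161]
ee_rot: [-0.904, -3.008, 0.0]
ft_force: [0.9, -0.2, 0.4]
width: 0.0263
```

```bash
python3 -c "
from h import *
goto(146.2,.088,.016)
S,e=imaging.get_image('scene')
cv2.imwrite('pics/v3.png',cv2.resize(S[130:300,90:290],(800,680))[:600])
r=88
for st in range(1,9): a=np.radians(3*st); print(a.round(3),(r*np.cos(a)-r).round(1),(r*np.sin(a)).round(1))"
```

```text
t 3.5333 pos [ 0.4839 -0.0681  0.0161] w 0.0263 F [ 0.94 -0.24  0.37] q [ 0.07  0.93 -0.04  2.11  0.3   0.11  0.74]
turn [-0.0004 -0.0008  0.0061] shift [-2.1 -3.6  0.1]
0.052 -0.1 4.6
0.105 -0.5 9.2
0.157 -1.1 13.8
0.209 -1.9 18.3
0.262 -3.0 22.8
0.314 -4.3 27.2
0.367 -5.8 31.5
0.419 -7.6 35.8
```

View pics/v3.png

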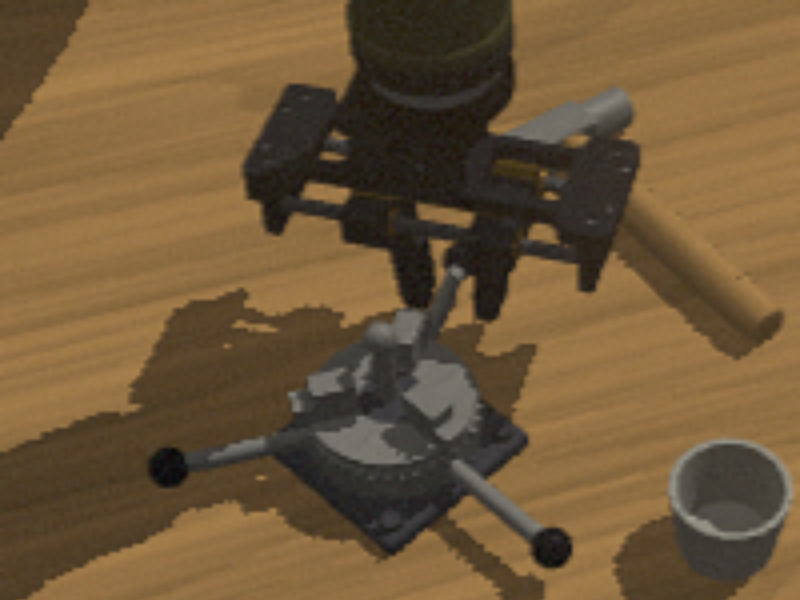

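In the scene view the fingers straddle the near bar (crop ~(455,275)) and are clear of the jaws and punch. Starting the clockwise arc.

Emit:
{"op": "carry_out", "data": {
  "increments": [
    [[0,0,0.035,-1,3,0,0.7],[0,0,0.087,-1.5,7.5,0,0.7],[0,0,0.14,-2,12,0,0.7],[0,0,0.192,-3,16.5,0,0.7],[0,0,0.244,-4,21,0,0.7],[0,0,0.297,-5,25.5,0,0.7],[0,0,0.349,-7,30,0,0.7],[0,0,0.4,-9,34,0,0.7]]
  ]
}}

```text
clock: 4.25
eef_pos: [0.5095, -0.0458, 0.0169]
ee_rot: [-1.491, -2.764, 0.004]
ft_force: [-2.3, -3.0, 0.5]
width: 0.0264
```

```bash
cat >> h.py <<'E'
def where():
    s=readout.get_state(); d=s['eef_pos'][:2]-A; x=Ro.from_rotvec(s['ee_rot']).as_matrix()[:,0]
    al=np.degrees(np.arctan2(d[1],d[0])); ya=np.degrees(np.arctan2(x[1],x[0])); t=np.array([np.sin(np.radians(al)),-np.cos(np.radians(al))])
    print('t',s['clock'],'alpha',al.round(2),'yaw',ya.round(2),'r',np.hypot(*d).round(4),'z',s['eef_pos'][2].round(4),'Ftan',(s['ft_force'][:2]@t).round(2),'F',s['ft_force'].round(2),'q',s['joints'].round(2),'w',round(float(s['width']),4))
E
python3 -c "
from h import *
where()"
```

```text
t 4.25 alpha 122.11 yaw 123.32 r 0.0891 z 0.0169 Ftan -3.51 F [-2.26 -3.01  0.45] q [ 0.01  0.93 -0.01  2.04  0.08  0.17  0.51] w 0.0264
```

Emit:
{"op": "carry_out", "data": {
  "increments": [
    [[0,0,0.052,0,4.6,0,0.7],[0,0,0.105,-0.5,9.2,0,0.7],[0,0,0.157,-1,13.8,0,0.7],[0,0,0.209,-2,18.3,0,0.7],[0,0,0.262,-3,22.8,0,0.7],[0,0,0.314,-4.3,27.2,0,0.7],[0,0,0.367,-6,31.5,0,0.7],[0,0,0.419,-8,36,0,0.7]]
  ]
}}

```text
clock: 4.92
eef_pos: [0.5434, -0.0327, 0.0169]
ee_rot: [-2.033, -2.393, 0.005]
ft_force: [-2.9, -3.3, 0.2]
width: 0.0265
```

```bash
python3 -c "
from h import *
where()
T,d=imaging.get_image('top');S,e=imaging.get_image('scene')
cv2.imwrite('pics/v4.png',np.hstack([cv2.resize(T[90:290,220:420],(400,400)),cv2.resize(S[170:290,110:230],(400,400),interpolation=2)]))"
```

```text
t 4.9167 alpha 98.63 yaw 99.32 r 0.0896 z 0.0169 Ftan -3.34 F [-2.88 -3.27  0.2 ] q [-0.05  0.95  0.04  1.94 -0.13  0.26  0.27] w 0.0265
```

View pics/v4.png

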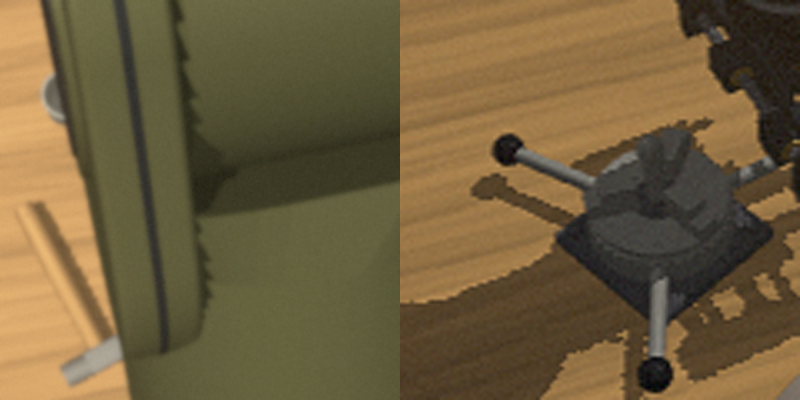

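Scene view: sleeve has turned, punch upright between the jaws, nothing else touched. Continuing.

Emit:
{"op": "carry_out", "data": {
  "increments": [
    [[0,0,0.052,0,4.6,0,0.7],[0,0,0.105,-0.5,9.2,0,0.7],[0,0,0.157,-1,13.8,0,0.7],[0,0,0.209,-2,18.3,0,0.7],[0,0,0.262,-3,22.8,0,0.7],[0,0,0.314,-4.3,27.2,0,0.7],[0,0,0.367,-6,31.5,0,0.7],[0,0,0.419,-8,36,0,0.7]]
  ]
}}

```text
clock: 5.68
eef_pos: [0.5797, -0.0335, 0.0167]
ee_rot: [-2.482, -1.922, 0.004]
ft_force: [-4.2, -1.9, 1.6]
width: 0.0266
```

```bash
python3 -c "
from h import *
where()
S,e=imaging.get_image('scene')
cv2.imwrite('s5.png',S)
g=balls('scene',S,[])if 0 else 0
m=(S.max(2)<55).astype(np.uint8)
n,l,st,c=cv2.connectedComponentsWithStats(m)
for i in range(1,n):
  X=ray('scene',*c[i],.025)[:2]-A
  if abs(np.hypot(*X)-.112)<.012 and 20<st[i,4]<150: print(c[i],st[i,4],np.hypot(*X),np.degrees(np.arctan2(X[1],X[0])))"
```

```text
t 5.6833 alpha 75.38 yaw 75.5 r 0.0907 z 0.0167 Ftan -3.58 F [-4.19 -1.86  1.56] q [-0.1   0.97  0.13  1.83 -0.32  0.36  0.03] w 0.0266
[156.93181818 202.13636364] 44 0.11240986556879243 -159.0353450397404
```

Emit:
{"op": "carry_out", "data": {
  "increments": [
    [[0,0,0.026,-0.5,2.3,0,0.7],[0,0,0.052,-0.5,4.7,0,0.7],[0,0,0.079,-1,7,0,0.7],[0,0,0.105,-1.5,9.4,0,0.7],[0,0,0.131,-1.8,11.7,0,0.7],[0,0,0.157,-2.2,14,0,0.7],[0,0,0.183,-2.7,16.4,0,0.7],[0,0,0.209,-3,18.7,0,0.7]]
  ]
}}

```text
clock: 6.4
eef_pos: [0.5994, -0.0406, 0.0167]
ee_rot: [-2.671, -1.653, -0.001]
ft_force: [-2.8, 0.5, 1.4]
width: 0.0266
```

```bash
python3 -c "
from h import *
where()"
```

```text
t 6.4 alpha 62.19 yaw 63.52 r 0.0912 z 0.0167 Ftan -2.69 F [-2.78  0.49  1.43] q [-0.11  0.99  0.19  1.78 -0.4   0.41 -0.1 ] w 0.0266
```

Emit:
{"op": "carry_out", "data": {
  "increments": [
    [[0,0,0.026,-1,2.3,0,0.7],[0,0,0.052,-1.5,4.7,0,0.7],[0,0,0.079,-2.5,7,0,0.7],[0,0,0.105,-3,9.4,0,0.7],[0,0,0.131,-3.8,11.7,0,0.7],[0,0,0.157,-4.5,14,0,0.7],[0,0,0.183,-5,16,0,0.7],[0,0,0.2,-5.5,18,0,0.7]]
  ]
}}

```text
clock: 7.07
eef_pos: [0.6131, -0.0537, 0.0167]
ee_rot: [-2.823, -1.379, -0.001]
ft_force: [-1.1, 3.4, 0.1]
width: 0.0265
```

```bash
cat >> h.py <<'E'
def bars(S):
    n,l,st,c=cv2.connectedComponentsWithStats((S.max(2)<55).astype(np.uint8))
    for i in range(1,n):
        X=ray('scene',*c[i],.025)[:2]-A
        if abs(np.hypot(*X)-.112)<.012 and 20<st[i,4]<150: print('ball',c[i].round(1),st[i,4],np.hypot(*X).round(4),np.degrees(np.arctan2(X[1],X[0])).round(1))
E
python3 -c "
from h import *
where()
S,e=imaging.get_image('scene')
bars(S)
cv2.imwrite('pics/v6.png',cv2.resize(S[160:290,110:240],(600,600),interpolation=2))"
```

```text
t 7.0667 alpha 50.22 yaw 52.06 r 0.088 z 0.0167 Ftan -2.99 F [-1.06  3.4   0.06] q [-0.12  1.01  0.24  1.73 -0.47  0.46 -0.22] w 0.0265
ball [178.3 194. ] 39 0.1135 175.8
ball [143.1 267.6] 78 0.1126 -63.4
```

View pics/v6.png

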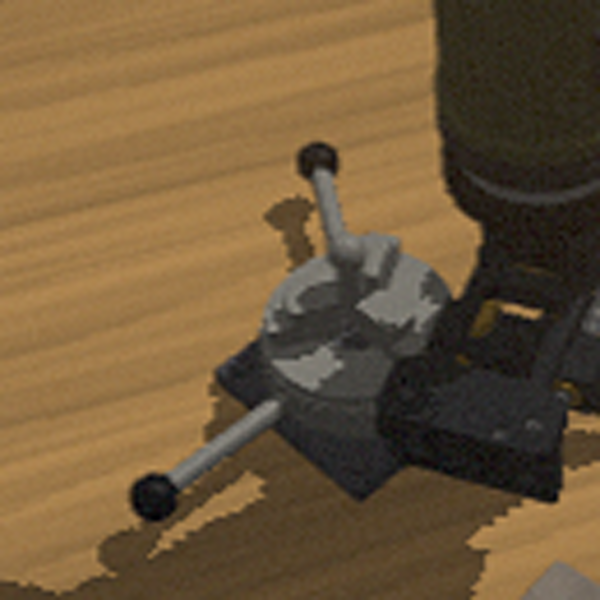

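Punch upright (crop (345,250)), jaws near it; bar turned 90° so far, force still ~3 N, so not yet clamped. Small steps now.

Emit:
{"op": "carry_out", "data": {
  "increments": [
    [[0,0,0.025,0,1.5,0,0.7],[0,0,0.05,0,3,0,0.7],[0,0,0.07,-0.2,4.5,0,0.7],[0,0,0.09,-0.3,6,0,0.7],[0,0,0.105,-0.5,7.5,0,0.7],[0,0,0.12,-0.6,9,0,0.7],[0,0,0.13,-0.7,9.2,0,0.7],[0,0,0.13,-0.7,9.2,0,0.7]]
  ]
}}

```text
clock: 7.78
eef_pos: [0.6198, -0.0606, 0.0167]
ee_rot: [2.905, 1.194, 0.0]
ft_force: [-1.1, 1.9, 0.1]
width: 0.0264
```

```bash
python3 -c "
from h import *
where()"
```

```text
t 7.7833 alpha 43.93 yaw 44.68 r 0.0875 z 0.0167 Ftan -2.15 F [-1.14  1.89  0.14] q [-0.13  1.02  0.28  1.71 -0.52  0.48 -0.3 ] w 0.0264
```

Emit:
{"op": "carry_out", "data": {
  "increments": [
    [[0,0,0.015,0,1.5,0,0.7],[0,0,0.03,0,3,0,0.7],[0,0,0.05,-0.2,4.5,0,0.7],[0,0,0.07,-0.3,6,0,0.7],[0,0,0.085,-0.5,7.5,0,0.7],[0,0,0.1,-0.6,9,0,0.7],[0,0,0.1,-0.7,9.2,0,0.7],[0,0,0.1,-0.7,9.2,0,0.7]]
  ]
}}

```text
clock: 8.45
eef_pos: [0.626, -0.0674, 0.0167]
ee_rot: [2.961, 1.048, 0.001]
ft_force: [-1.7, 1.5, -0.4]
width: 0.0263
```

```bash
python3 -c "
from h import *
where()
bars(imaging.get_image('scene')[0])"
```

```text
t 8.45 alpha 37.91 yaw 38.99 r 0.0877 z 0.0167 Ftan -2.21 F [-1.73  1.45 -0.36] q [-0.13  1.03  0.3   1.69 -0.55  0.51 -0.36] w 0.0263
ball [189.8 192.7] 39 0.1136 163.2
ball [136.4 259.1] 71 0.1123 -76.2
```

Emit:
{"op": "carry_out", "data": {
  "increments": [
    [[0,0,0.015,0,1.5,0,0.7],[0,0,0.03,0,3,0,0.7],[0,0,0.05,-0.2,4.5,0,0.7],[0,0,0.07,-0.3,6,0,0.7],[0,0,0.085,-0.5,7.5,0,0.7],[0,0,0.1,-0.6,9,0,0.7],[0,0,0.1,-0.7,9.2,0,0.7],[0,0,0.1,-0.7,9.2,0,0.7]]
  ]
}}

```text
clock: 9.17
eef_pos: [0.6302, -0.0736, 0.0166]
ee_rot: [-3.008, -0.898, 0.002]
ft_force: [-3.1, 4.9, 1.9]
width: 0.0267
```

```bash
python3 -c "
from h import *
where()
bars(imaging.get_image('scene')[0])"
```

```text
t 9.1667 alpha 33.03 yaw 33.26 r 0.0876 z 0.0166 Ftan -5.83 F [-3.1   4.93  1.9 ] q [-0.13  1.04  0.33  1.67 -0.59  0.53 -0.43] w 0.0267
ball [134.6 255.6] 75 0.112 -81.0
```

Emit:
{"op": "carry_out", "data": {
  "increments": [
    [[0,0,0.015,0,1.5,0,0.7],[0,0,0.03,0,3,0,0.7],[0,0,0.045,-0.1,4.5,0,0.7],[0,0,0.06,-0.2,6,0,0.7],[0,0,0.08,-0.3,7.5,0,0.7],[0,0,0.09,-0.4,8.5,0,0.7],[0,0,0.09,-0.4,8.5,0,0.7],[0,0,0.09,-0.4,8.5,0,0.7]]
  ]
}}

```text
clock: 9.88
eef_pos: [0.6329, -0.0785, 0.0164]
ee_rot: [-3.041, -0.763, 0.006]
ft_force: [-7.0, 7.0, 5.1]
width: 0.0264
```

```bash
python3 -c "
from h import *
where()
bars(imaging.get_image('scene')[0])"
```

```text
t 9.8833 alpha 29.34 yaw 28.16 r 0.0872 z 0.0164 Ftan -9.55 F [-7.01  7.01  5.08] q [-0.13  1.05  0.35  1.66 -0.61  0.56 -0.49] w 0.0264
ball [133.4 252.7] 76 0.1119 -84.9
```

Emit:
{"op": "carry_out", "data": {
  "increments": [
    [[0,0,0.01,0,1,0,0.7],[0,0,0.02,0,2,0,0.7],[0,0,0.03,0,3,0,0.7],[0,0,0.04,0,4,0,0.7],[0,0,0.04,0,4.5,0,0.7],[0,0,0.04,0,4.5,0,0.7],[0,0,0.04,0,4.5,0,0.7],[0,0,0.04,0,4.5,0,0.7]]
  ]
}}

```text
clock: 10.6
eef_pos: [0.6341, -0.081, 0.0163]
ee_rot: [-3.052, -0.702, 0.009]
ft_force: [-8.2, 10.0, 7.7]
width: 0.0265
```

```bash
python3 -c "
from h import *
where()
bars(imaging.get_image('scene')[0])"
```

```text
t 10.6 alpha 27.54 yaw 25.92 r 0.0872 z 0.0163 Ftan -12.64 F [-8.2   9.98  7.67] q [-0.13  1.05  0.36  1.65 -0.63  0.57 -0.51] w 0.0265
ball [132.8 251.3] 72 0.1121 -86.8
```

About 11.6 N referred to 95 mm, within the requested window. Easing back slowly and opening.

Emit:
{"op": "carry_out", "data": {
  "increments": [
    [[0,0,-0.03,0,-2,0,0.7],[0,0,-0.06,0,-4,0,0.7],[0,0,-0.09,-0.2,-6.5,0,0.7],[0,0,-0.12,-0.5,-9,0,0.7],[0,0,-0.15,-0.8,-11.5,0,0.7],[0,0,-0.18,-1.2,-14,0,0.65],[0,0,-0.22,-1.5,-17,0,0.6],[0,0,-0.22,-1.8,-18,0,0.55]]
  ]
}}

```text
clock: 11.32
eef_pos: [0.6289, -0.0719, 0.0172]
ee_rot: [2.963, 1.034, 0.003]
ft_force: [0.0, -0.4, 0.5]
width: 0.0386
```

```bash
python3 -c "
from h import *
where()
bars(imaging.get_image('scene')[0])"
```

```text
t 11.3167 alpha 34.41 yaw 38.48 r 0.0874 z 0.0172 Ftan 0.39 F [ 0.05 -0.44  0.53] q [-0.12  1.03  0.31  1.68 -0.55  0.51 -0.37] w 0.0386
ball [134.7 256.1] 76 0.1123 -80.4
ball [235.4 257.9] 79 0.1122 38.7
```

Sleeve eased back to ~1.87 rad (bar at 39.5°), no force. Centre on the bar, then lift.

Emit:
{"op": "carry_out", "data": {
  "increments": [
    [[0,0,0,0,-3,0,0.5],[0,0,0,0,-6,0,0.5],[0,0,0,0,-7,-3,0.5],[0,0,0,0,-7,-15,0.5],[0,0,0,0,-7,-35,0.5],[0,0,0,0,-7,-60,0.5],[0,0,0,0,-7,-90,0.5],[0,0,0,0,-7,-120,0.5]]
  ]
}}

```text
clock: 12.03
eef_pos: [0.6233, -0.0653, 0.1387]
ee_rot: [2.967, 1.033, -0.0]
ft_force: [1.3, 0.1, -0.9]
width: 0.0435
```

```bash
python3 -c "
from h import *
where()
goto(38.5,.3,.25)"
```

```text
t 12.0333 alpha 40.14 yaw 38.4 r 0.0869 z 0.1387 Ftan 0.73 F [ 1.3   0.15 -0.92] q [-0.19  0.86  0.42  1.67 -0.48  0.72 -0.44] w 0.0435
t 12.0333 pos [ 0.6233 -0.0653  0.1387] w 0.0435 F [ 1.3   0.15 -0.92] q [-0.19  0.86  0.42  1.67 -0.48  0.72 -0.44]
turn [ 0.0003  0.0001 -0.0018] shift [ 213.1    2.1 -111.3]
```

Emit:
{"op": "carry_out", "data": {
  "increments": [
    [[0,0,0,0,0,-25,0.5],[0,0,0,5,-15,-60,0.5],[0,0,0,15,-40,-85,0.5],[0,0,0,27,-70,-90,0.5],[0,0,0,39,-100,-90,0.5],[0,0,0,51,-130,-90,0.5],[0,0,0,63,-160,-90,0.5],[0,0,0,75,-190,-90,0.5]]
  ]
}}

```text
clock: 12.7
eef_pos: [0.5636, 0.1317, 0.228]
ee_rot: [-2.967, -1.033, -0.002]
ft_force: [0.8, -0.2, -0.0]
width: 0.044
```

Emit:
{"op": "carry_out", "data": {
  "increments": [
    [[0,0,0,10,-30,0,0.5],[0,0,0,20,-60,0,0.5],[0,0,0,30,-90,0,0.5],[0,0,0,40,-120,0,0.5],[0,0,0,48,-140,0,0.5],[0,0,0,50,-150,0,0.5],[0,0,0,50,-150,0,0.5],[0,0,0,50,-150,0,0.5]]
  ]
}}

```text
clock: 13.37
eef_pos: [0.5104, 0.2779, 0.2273]
ee_rot: [2.966, 1.033, 0.001]
ft_force: [0.4, -0.9, -0.2]
width: 0.0435
```

```bash
python3 -c "
from h import *
where()
T,d=imaging.get_image('top');S,e=imaging.get_image('scene')
bars(S)
cv2.imwrite('pics/v7.png',np.hstack([cv2.resize(T[110:250,250:390],(400,400),interpolation=2),cv2.resize(S[170:270,130:230],(400,400),interpolation=2)]))
C=cloud('top',d); m=(np.hypot(C[...,0]-A[0],C[...,1]-A[1])<.03)&(C[...,2]>.083); print('head',m.sum(),C[m].mean(0).round(4),C[m][:,2].max())
T0=cv2.imread('pics/top0.png'); D=(cv2.absdiff(T,T0).max(2)>40); print(D.sum())
"
```

```text
t 13.3667 alpha 96.63 yaw 38.4 r 0.4019 z 0.2273 Ftan 0.34 F [ 0.45 -0.91 -0.24] q [-0.89  0.71  0.56  1.74 -0.48  0.84 -1.01] w 0.0435
ball [193.6 192.6] 39 0.1136 159.0
ball [134.7 256.1] 77 0.1122 -80.4
ball [234.4 257.6] 90 0.1101 38.4
head 52 [ 0.5564 -0.1201  0.0889] 0.09338843126023079
36649
```

View pics/v7.png

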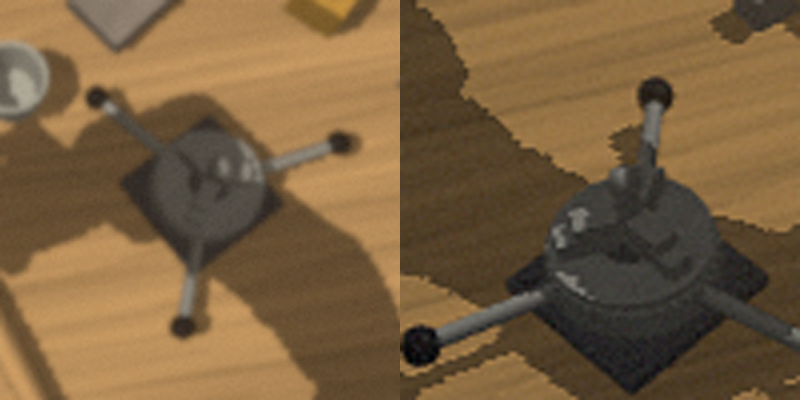

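The three jaws are closed on the upright punch. Its head is about 1 mm from the axis, the bars are at rest, and the tools are where they were. Handing in.

```bash
python3 -c "
from h import *
print(job.finish_job())"
```

```text
the job is handed in; nothing more can be done
None
```

I turned the sleeve clockwise by one bar, with the fingers loosely either side of it. I pushed until the force reached about 11.6 N (referred to 95 mm from the axis), let the sleeve ease back, then lifted clear and handed the job in at about 13.5 s.

**Final checks:**
- **Sleeve:** the bars had turned about 107° (1.87 rad) from the start. The angle hadn't changed noticeably since the release.
- **Punch:** it looked upright, with its head 1.2 mm from the axis and its top at about 93 mm (expected 92 mm).
- **Robot:** the gripper was clear of everything, with a wrist force of about 1 N.
- **Tools:** none that I could see had moved, but I judged this by eye. A picture comparison was no use because the arm and its shadow were in view.

The force on each jaw can't be measured directly. I inferred a firm grip from the rise in pushing force and from the sleeve settling at the expected 1.87 rad.

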